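# Sweep price discs through the gate in colour order

## Task

Push the coloured price discs across the sorting tray with the fingertips, one at a time through the gate in its rim, so that each drops into the catch slot behind it: red first, then yellow, then blue. Only slide them, never lift them or carry them over the rim, and leave the pen, the tape roll and the cup undisturbed.

Things in the scene. Friction and masses are not known exactly. Their poses are not given: they have to be found in the camera images.
- tray: white sorting tray, green rim, fixed to the table, turned up to 0.4 rad. Origin at table height; its x points out through the gate (away from the robot), y left of that, z up. Flat deck 46 mm above the table, clear inside the rim from x -135 to +45 mm, y -135 to +135 mm. Rim 5 mm thick, its top 12 mm above the deck (58 mm above the table).
- deck (a point): middle of the clear deck, at deck height (tray x = -45 mm, y = 0). At the start one disc lies near the tray's middle line at x about -60 to -48 mm, and one on either side at y about +-58 to +-70 mm, x about -30 to 0 mm; which colour is where varies.
- gate (a point): middle of the gate on the deck's outer edge, at deck height (tray x = 50 mm, y = 0). The gate is a 40 mm wide gap in the far rim; 45-degree guides of rim height stand before it, reaching back to tray x = 30 mm, where they are 70 mm apart. The deck ends at this edge: a disc whose middle is pushed past it tips and slides down by itself.
- slot (a point): middle of the catch slot's flat metal floor (tray x = 120 mm, y = 0, 4 mm above the table). The slot is a pocket open at the top behind the gate, tray x 50 to 155 mm, y -40 to +40 mm, walls as high as the rim; a slippery polished 52-degree ramp leads down from the gate's edge to the equally slippery floor at x = 83 mm.
- red_disc_center (a point): middle of the red price disc: a flat round plastic disc, 30 mm diameter, 10 mm thick, about 15 g, red with a small white paper dot on top; it starts lying flat on the tray's deck. This point is the centre of the solid disc, 5 mm above its underside (51 mm above the table at the start).
- yellow_disc_center (a point): middle of the yellow price disc: a flat round plastic disc, 30 mm diameter, 10 mm thick, about 15 g, yellow with a small white paper dot on top; it starts lying flat on the tray's deck. This point is the centre of the solid disc, 5 mm above its underside (51 mm above the table at the start).
- blue_disc_center (a point): middle of the blue price disc: a flat round plastic disc, 30 mm diameter, 10 mm thick, about 15 g, blue with a small white paper dot on top; it starts lying flat on the tray's deck. This point is the centre of the solid disc, 5 mm above its underside (51 mm above the table at the start).
- pen: loose red marker pen lying on the table beyond the tray, 133 mm long, 17 mm thick; origin under its middle, x along it. Leave it alone.
- tape: loose roll of green tape lying flat on the table, 84 mm diameter, 60 mm hole, 20 mm high; origin at the centre of its underside. Leave it alone.
- cup: loose copper-coloured cup standing on the table, 68 mm across its rim, 75 mm high; origin at the centre of its underside. Leave it alone.
There are look-alikes about, which are no part of the job. Of the things that look like the part that bears blue_disc_center, the smaller one is meant.

How it is judged:
By the outcome, as a careful person would: the job done as asked, in the order asked, and still so for the second after the job is handed in, with the robot touching nothing.
It also fails if it takes over 70 s, if anything falls off the work surface, if the arm or the gripper's body presses on something with over 40 N, if the wrist force passes 120 N, or if a joint passes its speed limit or range.

## Robot

A 6-joint arm with a two-finger parallel gripper is mounted at the origin on the work surface. World frame = base frame: x ahead of the robot, y to its left, z up, the work surface at z = 0. Lengths are in mm, angles in rad, forces in N, time in s.
With the tool pointing down it reaches from about 350 to 975 mm from the base axis. Payload 7.1 kg.
Tool frame: the origin (TCP) lies midway between the tips of the shut fingers; the grasp point (between the pads) lies ctrl.tcp_to_grasp behind it (ctrl.tcp_to_grasp is the distance from the TCP to the grasp point, in mm); z points along the fingers, y is the direction in which the jaws open and shut (so a half turn about z gives the same grasp; the last joint's range is limited). The gripper opens to 88 mm and grips with 3 to 60 N. Pads are 20 mm wide; open, the fingers measure 115 mm over their backs; the gripper's body (75 mm by 178 mm) begins 61 mm behind the grasp point.
Start: joints at [-1.335, 0.423, 1.63, -0, 1.089, -0.019], TCP at [157.551, -604.799, 222.675] pointing down, gripper open.
Joint ranges: [-3, 3], [-0.9, 2.11], [0.09, 2.58], [-1.31, 4.45], [0.11, 2.69], [-2.54, 2.54]. Speed limits (rad/s): [2.39, 2.39, 3.01, 3.14, 3.14, 3.14].

## Interface

Orientations are given as a rotation vector (axis times angle).
In Python, from workcell import ctrl gives the robot as it stands.
- The arm moves only by the tool play_rows, never from a script. Its argument "increments" is text: rows parted by semicolons, each of 5 numbers parted by spaces: the opening, from 0 (shut) to 1 (fully open), then the shift along the world's x, y, z in m, then the turn about the world's z in degrees. A call has 1 to 20 rows; each row shifts and turns the commanded pose from where the row before left it; what a row does not reach is not made up. A row lasts 1/10 s, in which the tool goes at most 50 mm and 8.59 degrees, less where a joint would pass 70% of its speed; a pose out of reach is approached as far as the arm can. A call is refused whole if a number of a shift passes 0.05 or a number of a turn 8.59, either way. A call with a gripper value outside its range is refused whole. The fingers move at their own pace and stop on an object; the grip force is fixed at half the most. Time passes only in rows, so rows that do not move let the fingers close. It gives the time, the measured TCP pose, the force and the opening at its end, in the units of the state.
- ctrl.get_obs(): the state, without advancing time (a new reading comes with each control period).
- ctrl.get_image(name): name is "side" or "top"; returns a dict with "img" (480x640x3 uint8, red, green, blue), "range_z" (480x640 float32, mm along the optical axis (not along the pixel's ray), 0 where there is no reading), "vertical_fov" (degrees; the focal length in pixels is half the picture's height over the tangent of half this angle, whatever the lens; pixels are square), "cx", "cy" (the principal point, pixels), "origin" and "attitude" of the camera in the world. Camera axes: x right, y down, z forward; pixel columns grow to the right and rows downward; lengths in mm; the calibration is good to about 2 mm. A picture is of the moment at which its call begins.
- ctrl.close_job(): hands the job in, once; it reports no verdict.
The state is a dict: "t": time; "qpos": joint angles; "qvel": joint speeds; "joint_torque": joint torques, N m; "ee_pos": TCP position; "orientation": TCP orientation; "ft_force": force on the tool from outside, world axes, zero at the start; "moment": the same for the moment, N m; "width": finger opening in mm.
Only numpy, scipy, OpenCV 4.12 (cv2) and the standard library are available. Lean on these libraries where they do the work, as an engineer would, in place of code of your own. Each camera call takes 0.05 s, during which the arm holds its last target. There are 200 camera calls.

## Working session

There is one attempt and no reset: what is moved stays moved. The work goes in short steps, Python scripts to look and compute and a tool call to move; the robot and the scene stay as the last step left them, time stands still between calls to the robot, and variables do not carry over. Pictures are saved under pics/ and viewed, on a budget of 10 in all, crops included, one or two more only if the job needs it, and the job is handed in when it is done.

Besides the shell and the picture viewer there is one more tool, called as name(argument=value, ...) on one line, values as JSON. play_rows: Moves the arm, as the interface text tells. Its arguments: {"type":"object","properties":{"increments":{"type":"string"}},"required":["increments"]}

```bash
mkdir -p pics; ls; cat > h.py <<'E'
import numpy as np, cv2
from scipy.spatial.transform import Rotation as R
from workcell import ctrl
def cam(n):
    d=ctrl.get_image(n); d['f']=240/np.tan(np.radians(d['vertical_fov'])/2)
    a=np.array(d['attitude'],float); d['R']=a if a.shape==(3,3) else R.from_rotvec(a).as_matrix()
    return d
def world(d,u,v,z=None):
    """pixel to world; by range, or on the plane at height z"""
    r=np.array([(u-d['cx'])/d['f'],(v-d['cy'])/d['f'],1.]); o=np.array(d['origin'],float); w=d['R']@r
    s=d['range_z'][int(round(v)),int(round(u))] if z is None else (z-o[2])/w[2]
    return o+s*w
def save(d,n): cv2.imwrite('pics/'+n+'.png',d['img'][:,:,::-1])
E
python3 - <<'E'
from h import *
for n in('top','side'):
    d=cam(n); save(d,n+'0'); print(n,d['origin'],d['attitude'],d['f'],d['cx'],d['cy'],(d['range_z']==0).mean())
o=ctrl.get_obs(); print({k:np.round(v,3) for k,v in o.items()}, ctrl.tcp_to_grasp)
E
```

```text
pics
top [548.70548602  17.89587532 941.75560132] [-2.18025769  2.20801696 -0.01071434] 470.7000130779989 322.5554543828957 239.82909733589617 0.004026692708333333
side [307.27190669 427.68388721 649.08601848] [-0.79968247  2.65524968 -0.96887996] 532.2540717263693 319.17610501374 245.03700528265006 0.003880208333333333
{'t': np.float64(0.1), 'qpos': array([-1.335,  0.424,  1.631,  0.   ,  1.089, -0.019]), 'qvel': array([ 0.   , -0.004, -0.003,  0.   ,  0.002,  0.   ]), 'joint_torque': array([-2.0000e-03, -5.4562e+01, -2.7432e+01,  6.4000e-02,  1.9000e-02,
       -0.0000e+00]), 'ee_pos': array([ 157.433, -604.324,  221.995]), 'orientation': array([-3.115, -0.399,  0.   ]), 'ft_force': array([-0.326,  0.248,  0.395]), 'moment': array([ 0.026, -0.04 ,  0.041]), 'width': np.float64(87.796)} 18.700000000000003
```

View pics/top0.png

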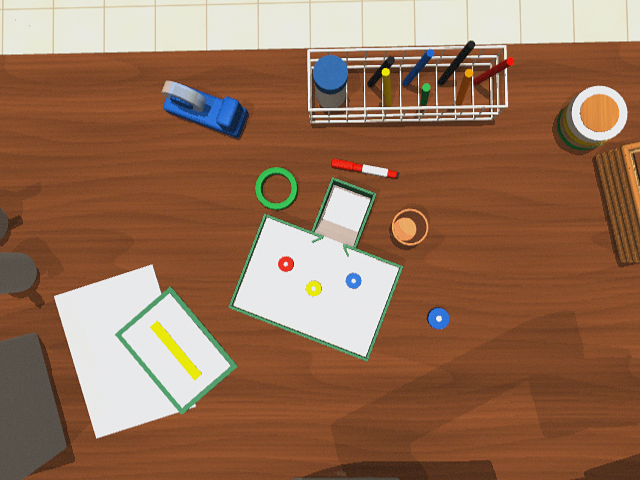

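View pics/side0.png

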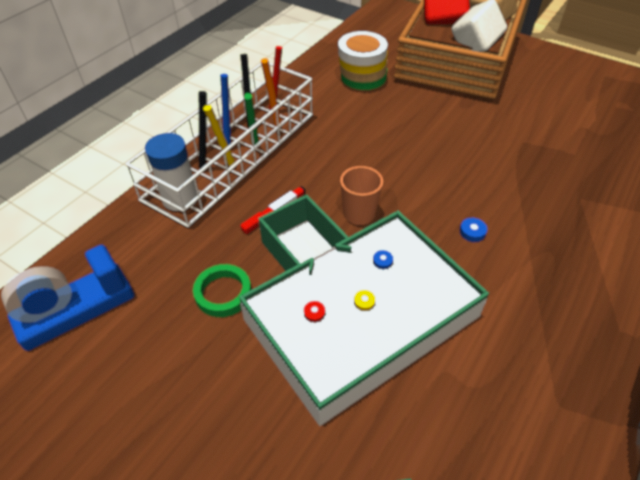

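Seen in the top view: red (286,264), yellow (313,288) and blue (354,281) are on the tray. Look-alikes are the larger blue disc on the table (439,318), the blue lid (330,75), and the red/yellow pens and yellow strip. The blue I want is the smaller one on the deck.

```bash
cat >> h.py <<'E'
def grid(d):
    v,u=np.mgrid[:480,:640]; r=np.stack([(u-d['cx'])/d['f'],(v-d['cy'])/d['f'],np.ones(u.shape)],-1)
    return np.array(d['origin'])+(r*d['range_z'][...,None])@d['R'].T
H={'red':[(0,8),(172,180)],'yellow':[(22,36)],'blue':[(100,118)]}
def discs(d,P,zlo=48,zhi=62):
    hsv=cv2.cvtColor(d['img'],cv2.COLOR_RGB2HSV); out={}
    for c,rs in H.items():
        m=np.zeros((480,640),bool)
        for a,b in rs: m|=(hsv[...,0]>=a)&(hsv[...,0]<=b)
        m&=(hsv[...,1]>110)&(hsv[...,2]>60)&(P[...,2]>zlo)&(P[...,2]<zhi)&(P[...,0]<720)
        n,l,s,ce=cv2.connectedComponentsWithStats(m.astype('uint8'))
        for i in range(1,n):
            if s[i,4]>40:
                x,y,w,h=s[i,:4]; out.setdefault(c,[]).append((x+w/2-.5,y+h/2-.5,s[i,4]))
    return out
E
python3 - <<'E'
from h import *
d=cam('top'); P=grid(d); hsv=cv2.cvtColor(d['img'],cv2.COLOR_RGB2HSV)
m=((hsv[...,1]<60)&(hsv[...,2]>150)&(abs(P[...,2]-46)<6)).astype('uint8')
m=cv2.morphologyEx(m,cv2.MORPH_CLOSE,np.ones((23,23))); m=cv2.morphologyEx(m,cv2.MORPH_OPEN,cv2.getStructuringElement(cv2.MORPH_ELLIPSE,(41,41)))
c=max(cv2.findContours(m,0,2)[0],key=cv2.contourArea)
W=np.array([world(d,*q[0],46)[:2] for q in c],np.float32); print(cv2.minAreaRect(W), 'deck z',np.median(P[300:310,320:330,2]))
# outer rim corners at z 58
for q in [(266,215),(403,266),(367,359),(231,306)]: print(world(d,*q,58).round(1))
for k,v in discs(d,P).items(): print(k,[(q,world(d,q[0],q[1],56).round(1)) for q in v])
cr=cv2.resize(d['img'][170:370,220:460],None,fx=3,fy=3,interpolation=cv2.INTER_CUBIC); cv2.imwrite('pics/crop0.png',cr[...,::-1])
E
```

```text
((494.3499450683594, 50.531211853027344), (268.9778747558594, 191.201416015625), 68.43123626708984) deck z 45.30234614926189
[625.5 143.7  58. ]
[ 526.4 -112.2   58. ]
[354.4 -42.5  58. ]
[455.1 211.1  58. ]
red [((np.float64(285.5), np.float64(263.5), np.int32(166)), array([533.6, 107.9,  56. ]))]
yellow [((np.float64(313.5), np.float64(288.0), np.int32(167)), array([487. ,  55.7,  56. ]))]
blue [((np.float64(353.0), np.float64(280.0), np.int32(159)), array([501.2, -18.6,  56. ]))]
```

View pics/crop0.png

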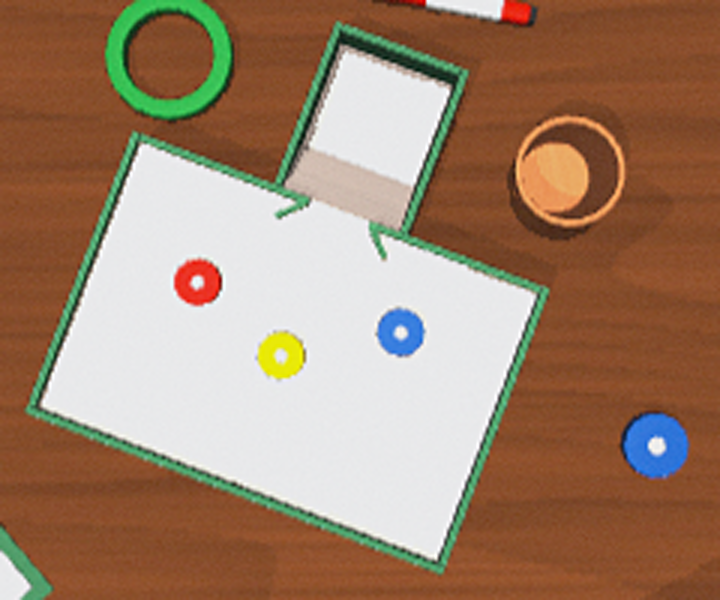

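The crop confirms it: the deck blue (353,280) is clearly smaller than the one on the table. Next I'll put the discs into tray coordinates and cross-check with the gate posts.

```bash
cat >> h.py <<'E'
YAW=np.radians(-21.5); C,S=np.cos(YAW),np.sin(YAW); A=np.array([[C,-S],[S,C]])  # tray->world
ORG=np.array([490.,50.8])-A@[-45,0]
def t2w(x,y): return ORG+A@[x,y]
def w2t(p): return A.T@(np.array(p)[:2]-ORG)
def tool():
    o=ctrl.get_obs(); m=R.from_rotvec(o['orientation']).as_matrix()
    return o['ee_pos'],np.degrees(np.arctan2(m[1,0],m[0,0])),o
def go(x,y,yaw=None):
    p,a,_=tool(); w=t2w(x,y)-p[:2]; print('to',(x,y),'dxy',w.round(1),'z',p[2].round(1),'yaw',a.round(1),'turn',None if yaw is None else round(yaw-a,1))
def report(n='top'):
    d=cam(n); P=grid(d)
    for k,v in discs(d,P,-5,70).items():
        for u,w,s in v:
            q=w2t(world(d,u,w)); 
            if -145<q[0]<160 and abs(q[1])<145: z=world(d,u,w+4)[2]; print(k,'px',u,w,s,'tray',w2t(world(d,u,w,56)).round(1),'z',z.round(1))
    return d
E
python3 - <<'E'
from h import *
d=report()
for q in [(322.7,237),(344,245)]: print('post',w2t(world(d,*q,58)).round(1))
P=grid(d);hsv=cv2.cvtColor(d['img'],cv2.COLOR_RGB2HSV)
g=(hsv[...,0]>60)&(hsv[...,0]<90)&(hsv[...,1]>70)&(P[...,2]>50)&(P[...,2]<64)
T=np.array([w2t(p) for p in P[g]])
def line(sel,ax,v):
    s=T[sel]; k=np.polyfit(s[:,1-ax],s[:,ax],1); print(v,'at',np.polyval(k,0).round(1),'slope deg',np.degrees(k[0]).round(2),len(s))
x,y=T.T
line((abs(x+137)<7)&(abs(y)<125),0,'back -137.5')
line((abs(x-47)<7)&(abs(y)<125)&(abs(y)>50),0,'front 47.5')
line((abs(y-137)<7)&(x>-125)&(x<35),1,'left 137.5 '); line((abs(y+137)<7)&(x>-125)&(x<35),1,'right -137.5')
E
```

```text
red px 285.5 263.5 172 tray [-25.4  69.1] z 55.3
yellow px 313.5 288.0 172 tray [-49.5   3.4] z 52.4
blue px 353.0 280.5 164 tray [-10.  -60.8] z 53.1
post [46.1 21.2]
post [ 46.2 -21.5]
back -137.5 at -137.7 slope deg 0.1 356
front 47.5 at 46.6 slope deg 0.11 185
left 137.5  at 138.4 slope deg -0.11 239
right -137.5 at -135.6 slope deg -0.08 214
```

```bash
python3 - <<'E'
from h import *
go(-40.5,100.7,94.1)
E
```

```text
to (-40.5, 100.7) dxy [373.6 747.4] z 222.2 yaw 14.6 turn 79.5
```

play_rows(increments="0.11 0.0187 0.0374 -0.005 4; 0.11 0.0187 0.0374 -0.005 4; 0.11 0.0187 0.0374 -0.005 4; 0.11 0.0187 0.0374 -0.005 4; 0.11 0.0187 0.0374 -0.005 4; 0.11 0.0187 0.0374 -0.005 4; 0.11 0.0187 0.0374 -0.005 4; 0.11 0.0187 0.0374 -0.005 4; 0.11 0.0187 0.0374 -0.005 4; 0.11 0.0187 0.0374 -0.005 4; 0.11 0.0187 0.0374 -0.005 4; 0.11 0.0187 0.0374 -0.005 4; 0.11 0.0187 0.0374 -0.005 4; 0.11 0.0187 0.0374 -0.005 4; 0.11 0.0187 0.0374 -0.005 4; 0.11 0.0187 0.0374 -0.005 4; 0.11 0.0187 0.0374 -0.005 4; 0.11 0.0187 0.0374 -0.005 4; 0.11 0.0187 0.0374 -0.005 4; 0.11 0.0187 0.0374 -0.005 3.5")

```text
t: 2.2
ee_pos: [532.1, 145.0, 122.4]
orientation: [2.137, 2.303, -0.0]
ft_force: [-0.1, -0.8, 0.0]
width: 9.6
```

```bash
python3 - <<'E'
from h import *
go(-40.5,100.7,94.1); o=tool()[2]; print(o['width'],o['qpos'].round(2))
E
```

```text
to (-40.5, 100.7) dxy [-1.  -2.1] z 122.4 yaw 94.3 turn -0.2
9.56278860403428 [ 0.24  0.46  1.86 -0.    0.82  0.17]
```

play_rows(increments="0.11 -0.001 -0.002 -0.025 0; 0.11 0 0 -0.025 0; 0.11 0 0 -0.015 0; 0.11 0 0 -0.007 0; 0.11 0 0 0 0; 0.11 0.0006 -0.008 0 0; 0.11 0.0006 -0.008 0 0; 0.11 0.0006 -0.008 0 0; 0.11 0.0006 -0.008 0 0; 0.11 0.0006 -0.008 0 0; 0.11 0 0 0 0")

```text
t: 3.3
ee_pos: [533.7, 100.0, 50.9]
orientation: [2.142, 2.298, 0.0]
ft_force: [0.8, 0.1, -0.5]
width: 10.0
```

```bash
python3 - <<'E'
from h import *
d=report('side'); save(d,'side1'); print('tcp tray',w2t(tool()[0]).round(1)); report('top'); go(-2.4,21.7)
E
```

```text
red px 332.0 297.0 42 tray [-25.3  38.3] z 48.2
tcp tray [-22.6  62.2]
blue px 353.0 280.5 161 tray [-10.  -60.8] z 56.2
to (-2.4, 21.7) dxy [  4.  -45.5] z 50.7 yaw 94.1 turn None
```

View pics/side1.png

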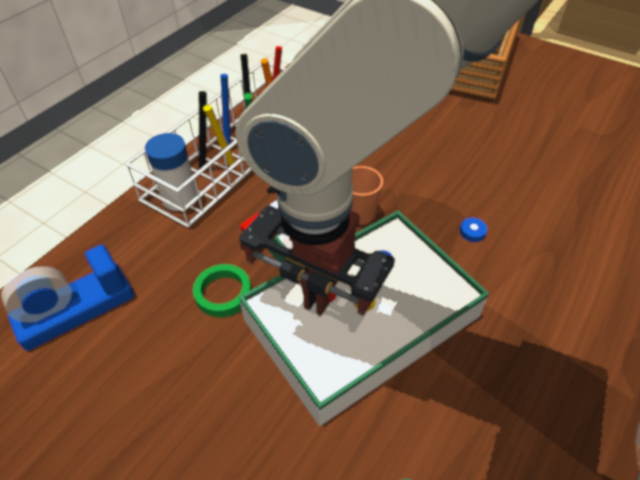

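play_rows(increments="0.11 0.0007 -0.0076 0 0; 0.11 0.0007 -0.0076 0 0; 0.11 0.0007 -0.0076 0 0; 0.11 0.0007 -0.0076 0 0; 0.11 0.0007 -0.0076 0 0; 0.11 0.0007 -0.0075 0 0; 0.11 0 0 0 0; 0.11 0 0.006 0 0; 0.11 0 0.006 0.03 0; 0.11 0 0.04 0.04 0; 0.11 0 0.05 0 8.5; 0.11 0 0.05 0 8.5; 0.11 0 0.03 0 8.5; 0.11 0 0 0 8.5; 0.11 0 0 0 8.5; 0.11 0 0 0 8.5; 0.11 0 0 0 8.5; 0.11 0 0 0 4.9; 0.11 0 0 0 0")

```text
t: 5.3
ee_pos: [537.4, 233.7, 116.0]
orientation: [-0.584, -3.087, 0.0]
ft_force: [-0.1, -0.4, 0.5]
width: 10.1
```

```bash
python3 - <<'E'
from h import *
d=report('top'); save(d,'top2'); print('tcp tray',w2t(tool()[0]).round(1)); report('side');go(-20,0,158.5)
E
```

```text
red px 327.5 259.0 175 tray [10.7 -1.8] z 55.2
yellow px 313.5 288.0 171 tray [-49.5   3.4] z 56.1
blue px 353.0 280.5 160 tray [-10.  -60.8] z 59.1
tcp tray [-67.9 187.5]
red px 340.5 269.0 265 tray [6.4 0.7] z 54.8
yellow px 364.0 299.5 313 tray [-53.3   5.5] z 55.5
blue px 383.0 259.0 229 tray [-13.9 -59.5] z 55.4
to (-20, 0) dxy [ -24.2 -191.9] z 116.0 yaw 158.4 turn 0.1
```

play_rows(increments="0.11 -0.003 -0.045 0 0; 0.11 -0.006 -0.048 0 0; 0.11 -0.007 -0.05 0 0; 0.11 -0.0076 -0.04 0 0; 0.11 0 -0.0102 -0.03 0; 0.11 0 0 -0.02 0; 0.11 0 0 -0.01 0; 0.11 0 0 -0.006 0; 0.11 0 0 0 0; 0.11 0.0068 -0.0027 0 0; 0.11 0.0068 -0.0027 0 0; 0.11 0.0068 -0.0027 0 0; 0.11 0.0068 -0.0027 0 0; 0.11 0.0068 -0.0027 0 0; 0.11 0.0068 -0.0027 0 0; 0.11 0.0068 -0.0027 0 0; 0.11 0.002 -0.0008 0 0; 0.11 0 0 0 0")

```text
t: 7.2
ee_pos: [564.1, 20.5, 49.9]
orientation: [0.586, 3.086, 0.0]
ft_force: [-0.5, 0.8, 0.0]
width: 9.7
```

```bash
python3 - <<'E'
from h import *
d=report('side'); save(d,'side3'); print('tcp tray',w2t(tool()[0]).round(1)); report('top')
E
```

```text
red px 305.5 249.5 104 tray [64.3 21. ] z 12.8
yellow px 364.0 299.5 291 tray [-53.3   5.5] z 55.9
blue px 383.0 259.5 233 tray [-14.6 -59. ] z 55.3
tcp tray [34.7 -1.1]
yellow px 313.5 285.5 104 tray [-45.2   5.1] z 484.5
blue px 353.0 282.0 136 tray [-12.6 -61.8] z 55.0
```

View pics/side3.png

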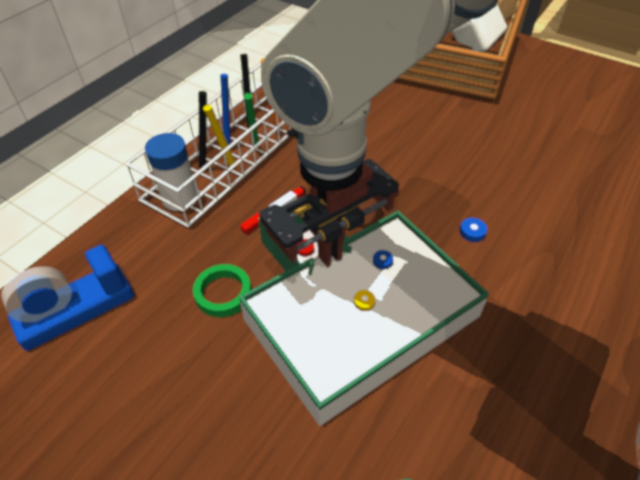

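Red is down in the slot: it shows at (306,250), z about 13 mm. Yellow next.

play_rows(increments="0.11 -0.006 0.0025 0 0; 0.11 0 0 0.035 0; 0.11 -0.03 0.014 0 0; 0.11 -0.035 0.015 0 0; 0.11 -0.03 0.013 0 0; 0.11 -0.0115 0.0048 0 0; 0.11 0 0 -0.02 0; 0.11 0 0 -0.01 0; 0.11 0 0 -0.005 0; 0.11 0 0 0 0; 0.11 0.007 -0.0031 0 0; 0.11 0.007 -0.0031 0 0; 0.11 0.007 -0.0031 0 0; 0.11 0.007 -0.0031 0 0; 0.11 0.007 -0.0031 0 0; 0.11 0.007 -0.0031 0 0; 0.11 0.007 -0.0031 0 0; 0.11 0.007 -0.0031 0 0; 0.11 0 0 0 0")

```text
t: 9.2
ee_pos: [508.6, 44.8, 50.1]
orientation: [0.587, 3.085, 0.0]
ft_force: [0.1, 0.2, 0.2]
width: 9.8
```

```bash
python3 - <<'E'
from h import *
d=report('side'); print('tcp tray',w2t(tool()[0]).round(1)); report('top'); go(34.5,-0.7,158.5)
E
```

```text
blue px 383.0 261.5 142 tray [-17.5 -56.6] z 55.4
tcp tray [-26.3   1.1]
red px 344.0 215.0 162 tray [99.2 -1.5] z 11.5
to (34.5, -0.7) dxy [ 56.4 -24. ] z 49.9 yaw 158.5 turn 0.0
```

play_rows(increments="0.11 0.007 -0.003 0 0; 0.11 0.007 -0.003 0 0; 0.11 0.007 -0.003 0 0; 0.11 0.007 -0.003 0 0; 0.11 0.007 -0.003 0 0; 0.11 0.007 -0.003 0 0; 0.11 0.007 -0.003 0 0; 0.11 0.0074 -0.003 0 0; 0.11 0 0 0 0; 0.11 0 0 0 0")

```text
t: 10.3
ee_pos: [563.7, 21.0, 49.9]
orientation: [-0.586, -3.086, 0.0]
ft_force: [-0.5, -0.3, -0.6]
width: 9.1
```

```bash
python3 - <<'E'
from h import *
d=report('side'); save(d,'side4'); print('tcp tray',w2t(tool()[0]).round(1)); report('top')
E
```

```text
yellow px 310.0 253.0 137 tray [55.1 19.4] z 23.4
blue px 383.0 259.5 233 tray [-14.6 -59. ] z 54.6
tcp tray [34.2 -0.7]
blue px 353.0 282.0 139 tray [-12.6 -61.8] z 53.1
```

View pics/side4.png

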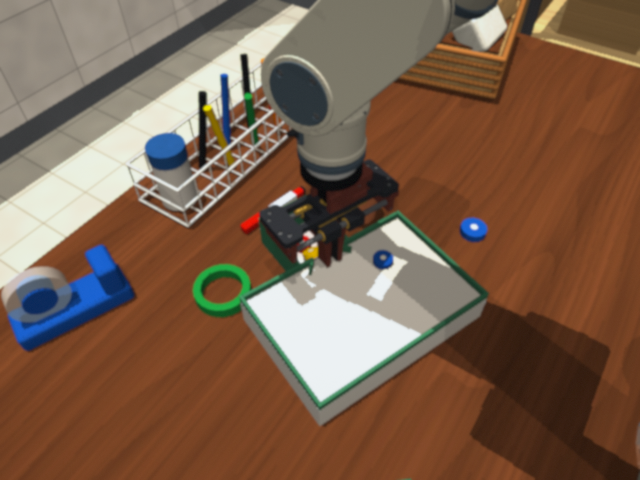

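play_rows(increments="0.11 -0.006 0.0025 0 0; 0.11 0 0 0.04 0; 0.11 -0.02 -0.015 0.03 -8.45; 0.11 -0.03 -0.025 0 -8.45; 0.11 -0.031 -0.0292 0 -8.45; 0.11 0 0 0 -8.45; 0.11 0 0 0 -8.45; 0.11 0 0 0 -8.45; 0.11 0 0 0 -8.45; 0.11 0 0 0 -8.45; 0.11 0 0 0 -8.45; 0.11 0 0 0 -8.45; 0.11 0 0 0 -8.45; 0.11 0 0 0 -8.45; 0.11 0 0 0 -8.45; 0.11 0 0 0 0")

```text
t: 12.0
ee_pos: [476.1, -45.2, 120.0]
orientation: [-2.863, -1.293, 0.0]
ft_force: [0.2, -0.6, -0.2]
width: 9.5
```

```bash
python3 - <<'E'
from h import *
d=report('top'); save(d,'top5'); report('side'); go(-22.2,-94.6,48.6)
E
```

```text
red px 346.0 211.0 158 tray [107.6  -2.4] z 15.0
yellow px 340.0 224.0 154 tray [80.6 -0.5] z 26.6
red px 301.5 243.5 190 tray [77.1 19.5] z 12.0
yellow px 311.5 253.0 151 tray [53.9 17.6] z 22.1
blue px 383.0 259.0 240 tray [-13.9 -59.5] z 56.2
to (-22.2, -94.6) dxy [ 0.3 -0.2] z 120.0 yaw 48.9 turn -0.3
```

View pics/top5.png

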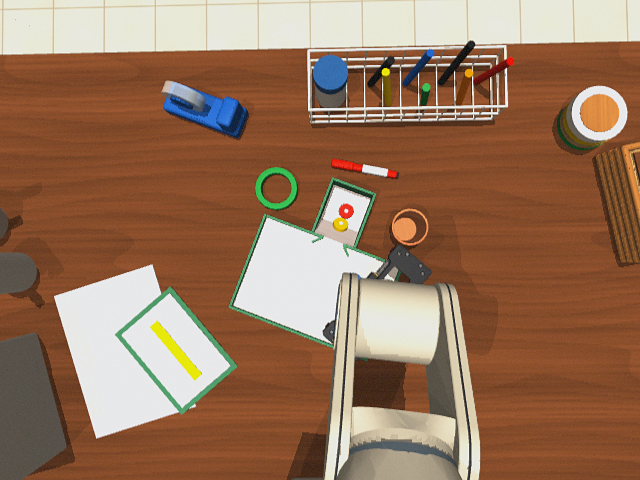

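Yellow seems to have stopped on the ramp against red (340,224). I'll check the geometry before sending blue.

```bash
python3 - <<'E'
from h import *
d=cam('top');P=grid(d);e=cam('side');Q=grid(e)
for n,D,G in(('top',d,P),('side',e,Q)):
    hsv=cv2.cvtColor(D['img'],cv2.COLOR_RGB2HSV)
    for c in('red','yellow'):
        m=np.zeros((480,640),bool)
        for a,b in H[c]: m|=(hsv[...,0]>=a)&(hsv[...,0]<=b)
        m&=(hsv[...,1]>110)&(G[...,0]>550)&(G[...,0]<650)&(G[...,2]<60)
        q=G[m];T=np.array([w2t(p) for p in q]); ok=(T[:,0]>45)&(T[:,0]<155)&(abs(T[:,1])<40); T=T[ok];z=q[ok,2]
        k=np.linalg.lstsq(np.c_[T,np.ones(len(T))],z,rcond=None)[0]
        print(n,c,len(z),'x',np.percentile(T[:,0],[3,97]).round(1),'y',np.percentile(T[:,1],[3,97]).round(1),'z',np.percentile(z,[3,50,97]).round(1),'slope',k.round(2))
a=cv2.resize(d['img'][170:260,280:400],(480,360),interpolation=cv2.INTER_CUBIC);b=cv2.resize(e['img'][190:300,240:360],(392,360),interpolation=cv2.INTER_CUBIC)
cv2.imwrite('pics/slot.png',np.hstack([a,b])[:,:790,::-1])
E
```

```text
top red 160 x [ 99.6 124.4] y [-14.1  11.1] z [ 5.3 13.6 17. ] slope [0.04 0.09 8.73]
top yellow 154 x [70.6 95.3] y [-12.8  12.6] z [13.2 22.3 29.7] slope [-4.900e-01 -1.000e-02  6.264e+01]
side red 189 x [ 97.7 122. ] y [-13.3  12.3] z [10.7 13.  15.1] slope [ 1.000e-02 -1.000e-02  1.201e+01]
side yellow 147 x [68.  91.8] y [-11.1  13.3] z [13.9 23.4 28.2] slope [-0.52 -0.08 62.69]
```

View pics/slot.png

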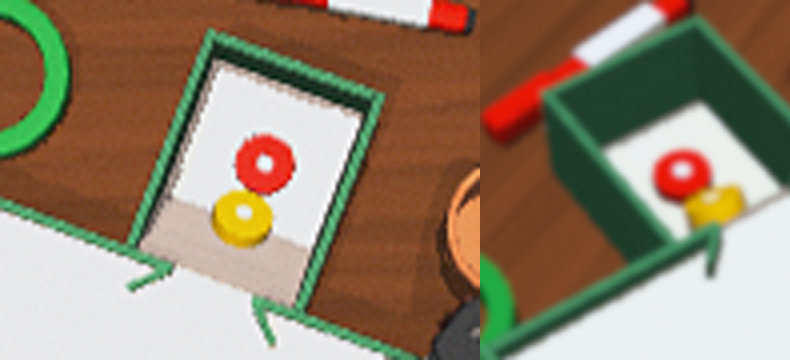

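Red lies flat at tray x≈111. Yellow leans between the ramp and red's edge, so blue could pile up behind them. First I'll slide red deeper into the slot with a light fingertip press.

play_rows(increments="0 0.03 0.007 0 -8.5; 0 0.03 0.007 0 -8.5; 0 0.03 0.007 0 -8.5; 0 0.03 0.007 0 -8.5; 0 0.03 0.007 0 -8.5; 0 0.0092 0.0029 0 -8.5; 0 0 0 -0.02 -8.5; 0 0 0 -0.02 -8.5; 0 0 0 -0.02 -2.4; 0 0 0 -0.02 0; 0 0 0 -0.015 0; 0 0 0 -0.006 0; 0 0 0 0 0")

```text
t: 13.5
ee_pos: [635.4, -7.6, 18.2]
orientation: [3.085, -0.592, -0.002]
ft_force: [0.1, 0.1, 0.1]
width: 0.6
```

```bash
python3 - <<'E'
from h import *
go(112,-1,-21.5); print(tool()[2]['ft_force'])
E
```

```text
to (112, -1) dxy [ 0.3 -0. ] z 18.2 yaw -21.7 turn 0.2
[0.10632597 0.09498647 0.08425345]
```

Down gently until contact.

play_rows(increments="0 0 0 -0.002 0; 0 0 0 -0.001 0; 0 0 0 -0.0007 0; 0 0 0 0 0")

```text
t: 13.9
ee_pos: [636.2, -7.7, 15.8]
orientation: [-3.085, 0.593, -0.001]
ft_force: [0.4, 0.5, 0.8]
width: 0.4
```

play_rows(increments="0 0 0 -0.0005 0; 0 0 0 0 0")

```text
t: 14.1
ee_pos: [636.0, -7.7, 15.0]
orientation: [-3.085, 0.593, -0.0]
ft_force: [-0.1, -0.5, -0.1]
width: 0.4
```

play_rows(increments="0 0 0 -0.0005 0; 0 0 0 0 0")

```text
t: 14.3
ee_pos: [636.0, -7.7, 14.4]
orientation: [-3.085, 0.593, -0.0]
ft_force: [-0.6, -0.2, 0.5]
width: 0.8
```

play_rows(increments="0 0 0 -0.0005 0; 0 0 0 0 0")

```text
t: 14.5
ee_pos: [636.0, -7.6, 14.4]
orientation: [-3.085, 0.593, -0.0]
ft_force: [-1.1, -0.1, 5.8]
width: 0.5
```

play_rows(increments="0 0.003 0.001 -0.0003 0; 0 0.005 0.0016 0 0; 0 0.005 0.0016 0 0; 0 0.005 0.0016 0 0; 0 0.005 0.0016 0 0; 0 0.005 0.0016 0 0; 0 0 0 0 0")

```text
t: 15.2
ee_pos: [665.3, 1.5, 14.4]
orientation: [-3.085, 0.592, -0.004]
ft_force: [1.2, 0.2, 5.1]
width: 0.6
```

```bash
python3 - <<'E'
from h import *
print('tcp tray',w2t(tool()[0]).round(1)); report('top'); print(); report('side')
E
```

```text
tcp tray [136.2  18.4]

red px 286.5 239.5 75 tray [96.3 33.2] z 12.9
yellow px 311.5 253.0 142 tray [53.9 17.6] z 22.1
blue px 383.0 259.5 236 tray [-14.6 -59. ] z 55.3
```

play_rows(increments="0 0 0 0.02 0; 0 -0.016 0 0 0; 0 -0.016 0 0 0; 0 -0.0168 -0.0005 0 0; 0 0 0 -0.006 0; 0 0 0 0 0")

```text
t: 15.9
ee_pos: [614.9, 0.8, 26.7]
orientation: [3.085, -0.593, -0.001]
ft_force: [0.4, 1.3, -0.1]
width: 0.2
```

play_rows(increments="0 0 0 -0.003 0; 0 0 0 -0.0015 0; 0 0 0 0 0")

```text
t: 16.2
ee_pos: [616.4, 0.8, 23.3]
orientation: [-3.085, 0.593, -0.002]
ft_force: [-0.6, -0.3, 4.8]
width: 0.3
```

play_rows(increments="0 0 0 -0.001 0; 0 0 0 0 0")

```text
t: 16.4
ee_pos: [616.8, 0.8, 22.8]
orientation: [-3.085, 0.593, -0.004]
ft_force: [0.1, -0.2, 7.7]
width: 0.9
```

play_rows(increments="0 0.002 -0.0008 -0.0005 0; 0 0.003 -0.0012 -0.001 0; 0 0.003 -0.0012 -0.001 0; 0 0 0 0 0")

```text
t: 16.8
ee_pos: [623.5, -2.5, 19.0]
orientation: [3.085, -0.593, -0.0]
ft_force: [0.6, 0.4, 0.3]
width: 0.1
```

play_rows(increments="0 0 0 0.03 0; 0 0 0 0.04 0; 0.11 -0.04 -0.01 0.031 8.5; 0.11 -0.04 -0.01 0 8.5; 0.11 -0.04 -0.01 0 8.5; 0.11 -0.02 -0.01 0 8.5; 0.11 -0.007 -0.002 0 8.5; 0.11 0 0 0 8.5; 0.11 0 0 0 8.5; 0.11 0 0 0 8.5; 0.11 0 0 0 2.3; 0.11 0 0 0 0")

```text
t: 18.0
ee_pos: [477.2, -44.1, 119.4]
orientation: [-2.864, -1.292, 0.001]
ft_force: [-0.0, 0.0, 0.1]
width: 9.7
```

```bash
python3 - <<'E'
from h import *
d=report('top');e=report('side'); go(-22.2,-94.6,48.6)
a=cv2.resize(d['img'][170:260,280:400],(480,360),interpolation=cv2.INTER_CUBIC);b=cv2.resize(e['img'][190:300,240:360],(310,360),interpolation=cv2.INTER_CUBIC)
cv2.imwrite('pics/slot2.png',np.hstack([a,b])[...,::-1])
E
```

```text
red px 341.0 196.0 163 tray [130.8  16.5] z 13.6
yellow px 340.0 223.5 154 tray [81.5 -0.2] z 28.2
red px 284.5 238.0 142 tray [100.4  34.1] z 13.8
yellow px 311.5 253.0 151 tray [53.9 17.6] z 22.1
blue px 383.0 259.0 241 tray [-13.9 -59.5] z 54.4
to (-22.2, -94.6) dxy [-0.7 -1.5] z 119.5 yaw 48.5 turn 0.1
```

View pics/slot2.png

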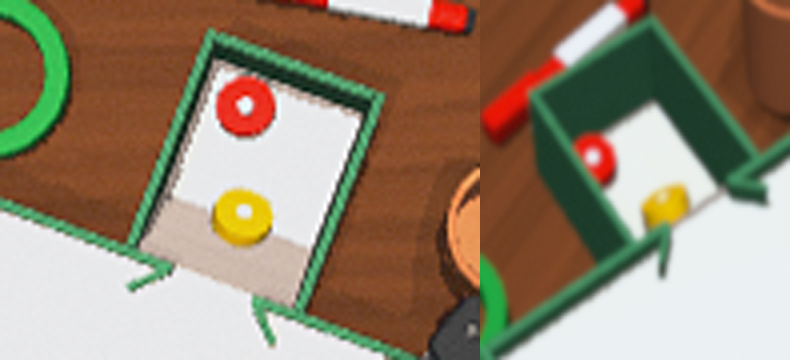

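Red is now flat in the far part of the slot. Yellow sits between ramp and floor, and pressing from above only wedges it; yellow's own arrival knocked red onward earlier, so blue should do the same to yellow. I'll go on with blue.

play_rows(increments="0.11 -0.0007 -0.0015 -0.03 0; 0.11 0 0 -0.025 0; 0.11 0 0 -0.01 0; 0.11 0 0 -0.005 0; 0.11 0 0 0 0; 0.11 0.0052 0.0062 0 0; 0.11 0.0052 0.0062 0 0; 0.11 0.0052 0.0062 0 0; 0.11 0.0052 0.0062 0 0; 0.11 0.0052 0.0062 0 0; 0.11 0.0052 0.0062 0 0; 0.11 0.0052 0.0062 0 0; 0.11 0.0052 0.0062 0 0; 0.11 0.0052 0.0062 0 0; 0.11 0 0 0 0; 0.11 -0.004 -0.005 0 0; 0.11 -0.004 -0.005 0.03 0; 0.11 -0.02 -0.02 0.04 -8.5; 0.11 -0.03 -0.04 0 -8.5; 0.11 -0.01 -0.03 0 -8.5")

```text
t: 20.1
ee_pos: [452.6, -90.9, 120.4]
orientation: [3.08, 0.619, -0.001]
ft_force: [0.4, 0.8, 0.5]
width: 9.8
```

play_rows(increments="0.11 0 0 0 -8.5; 0.11 0 0 0 -8.5; 0.11 0 0 0 -8.5; 0.11 0 0 0 -8.5; 0.11 0 0 0 -8.5; 0.11 0 0 0 -2; 0.11 0 0 0 0")

```text
t: 20.8
ee_pos: [454.7, -90.1, 119.5]
orientation: [3.086, -0.586, -0.001]
ft_force: [0.0, 0.0, 1.3]
width: 9.5
```

```bash
python3 - <<'E'
from h import *
d=report('top');print();report('side'); print(w2t(tool()[0])); go(-27,0,-21.5)
E
```

```text
red px 341.0 196.0 161 tray [130.8  16.5] z 14.7
yellow px 340.0 223.5 156 tray [81.5 -0.2] z 29.2
blue px 327.0 258.0 162 tray [12.1 -0.3] z 56.2

red px 284.5 238.0 141 tray [100.4  34.1] z 13.2
yellow px 311.5 253.0 152 tray [53.9 17.6] z 22.2
blue px 339.5 268.5 259 tray [8.  1.3] z 54.9
[ -26.0503344  -143.86649065]
to (-27, 0) dxy [ 51.8 134.2] z 119.5 yaw -21.4 turn -0.1
```

play_rows(increments="0.11 0.015 0.038 0 0; 0.11 0.015 0.038 0 0; 0.11 0.015 0.038 -0.02 0; 0.11 0.0068 0.0202 -0.02 0; 0.11 0 0 -0.016 0; 0.11 0 0 -0.009 0; 0.11 0 0 -0.004 0; 0.11 0 0 0 0; 0.11 0.0065 -0.0026 0 0; 0.11 0.0065 -0.0026 0 0; 0.11 0.0065 -0.0026 0 0; 0.11 0.011 -0.0043 0 0; 0.11 0.011 -0.0043 0 0; 0.11 0.011 -0.0043 0 0; 0.11 0.0043 -0.0017 0 0; 0.11 0 0 0 0; 0.11 -0.006 0.0025 0 0; 0.11 0 0 0.035 0; 0.11 -0.04 0.016 0.035 0; 0.11 -0.045 0.018 0 0")

```text
t: 22.9
ee_pos: [479.1, 57.5, 120.2]
orientation: [-3.084, 0.586, -0.011]
ft_force: [0.3, 1.3, 0.0]
width: 9.6
```

play_rows(increments="0.11 -0.03 0.03 0 0; 0.11 0 0.05 0 0; 0.11 0 0.05 0 0; 0.11 0 0.03 0 0; 0.11 0 0 0 0")

```text
t: 23.4
ee_pos: [446.2, 220.1, 117.3]
orientation: [-3.087, 0.578, -0.001]
ft_force: [0.3, -0.3, -0.3]
width: 9.7
```

```bash
python3 - <<'E'
from h import *
d=report('top');print();e=report('side')
a=cv2.resize(d['img'][170:260,280:400],(480,360),interpolation=cv2.INTER_CUBIC);b=cv2.resize(e['img'][190:300,240:360],(310,360),interpolation=cv2.INTER_CUBIC)
cv2.imwrite('pics/slot3.png',np.hstack([a,b])[...,::-1])
E
```

```text
red px 341.0 196.0 163 tray [130.8  16.5] z 14.7
yellow px 345.0 211.5 163 tray [106.   -0.9] z 8.1
blue px 339.0 224.5 147 tray [79.1  0.9] z 31.1
```

View pics/slot3.png

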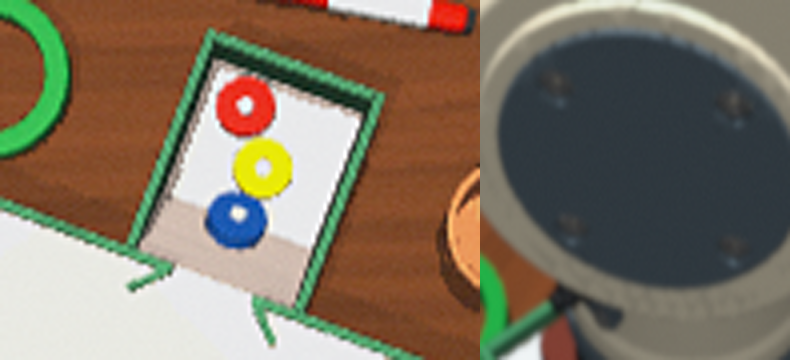

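```bash
python3 - <<'E'
from h import *
d=report('top'); save(d,'top9'); a=cv2.imread('pics/top0.png').astype(int)[...,::-1]
for n,(x,y,w,h) in {'pen':(325,150,80,35),'tape':(248,160,55,55),'cup':(388,203,45,50)}.items():
    print(n,(abs(d['img'][y:y+h,x:x+w].astype(int)-a[y:y+h,x:x+w]).max(2)>60).sum(),'px changed')
P=grid(d); print('blue z', [np.round(P[v,339,2],1) for v in (220,224,228)], tool()[2]['ft_force'].round(1))
E
```

```text
red px 341.0 196.0 163 tray [130.8  16.5] z 10.6
yellow px 345.0 211.5 165 tray [106.   -0.9] z 14.1
blue px 339.0 224.5 144 tray [79.1  0.9] z 28.8
pen 0 px changed
tape 0 px changed
cup 0 px changed
blue z [np.float64(21.4), np.float64(22.8), np.float64(28.8)] [-0.1 -1.1 -0. ]
```

View pics/top9.png

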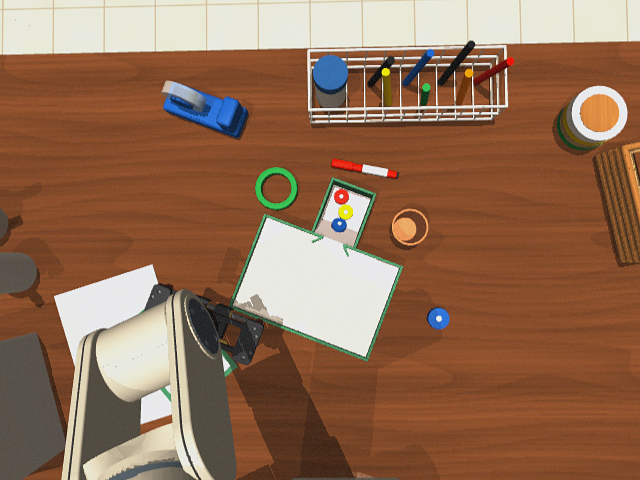

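All three discs are in the slot: red (341,196), yellow (345,212), blue (339,225). The pen, tape and cup haven't moved, and the arm is clear, so I'm handing in.

```bash
python3 -c "
from workcell import ctrl
print(ctrl.close_job())"
```

```text
the job is handed in; nothing more can be done
None
```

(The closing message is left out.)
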